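# Lift the switch cover off its wall box and hold it level

## Robot

A 6-joint arm with a two-finger parallel gripper is mounted at the origin on the work surface. World frame = base frame: x ahead of the robot, y to its left, z up, the work surface at z = 0. Lengths are in mm, angles in rad, forces in N, time in s.
With the tool pointing down it reaches from about 375 to 975 mm from the base axis. Payload 3.8 kg.
Tool frame: the origin (TCP) lies midway between the tips of the shut fingers; the grasp point (between the pads) lies 19 mm behind it; z points along the fingers, y is the line along which they close (so a half turn about z gives the same grasp; the last joint's range is limited). The gripper opens to 85 mm and grips with 20 to 120 N. Pads are 22 mm wide; open, the fingers measure 114 mm over their backs; the gripper's body (76 mm by 85 mm) begins 54 mm behind the grasp point. The pads swing forward as they close: fully open they stand 13 mm farther back than shut.
Start: joints at [1.188, 0.264, 1.604, -0, 1.274, -0.037], TCP at [228.788, 635.039, 231.28] pointing down, gripper open.
Joint ranges: [-2.63, 2.63], [-0.94, 2.18], [0.31, 2.57], [-1.31, 4.45], [0, 2.66], [-2.55, 2.55]. Speed limits (rad/s): [2.57, 2.57, 3.14, 3.14, 3.14, 3.14].

## Interface

Orientations are given as [roll, pitch, yaw] about the fixed x, y, z axes, in that order (R = Rz(yaw) Ry(pitch) Rx(roll)).
In Python, from rig import bot, monitor, viewer, workorder gives the robot as it stands. Calls block until the motion is done:
- bot.reach(position, orientation): joint-space move of the TCP to a pose.
- bot.move_linear(position, attitude=None, feed=150, force_limit=None): straight line of the TCP; attitude=None keeps the orientation; feed is the mean speed in mm/s. With force_limit (N) it stops when the force on the tool has changed by that much, and returns True; else False.
- bot.goto_joints(angles): joint-space move.
- bot.open_jaws() and bot.close(): open the fingers fully, or close them until they stop; the grip force is fixed at half the most.
- bot.dwell(seconds).
- bot.solve_ik(position, orientation): joint angles nearest the present ones, or None.
- monitor.read_state(): the state.
- viewer.capture(name): name is "side" or "top" or "wrist"; returns a dict with "color" (420x560x3 uint8, red, green, blue), "range_z" (420x560 float32, mm along the optical axis (not along the pixel's ray), 0 where there is no reading), "K" (3x3 intrinsics, pixels), "R" (3x3) and "t" (3): a world point X has camera coordinates R X + t. Camera axes: x right, y down, z forward; pixel columns grow to the right and rows downward; lengths in mm; the calibration is good to about 2 mm. A picture is of the moment at which its call begins.
A pose or a line that the arm cannot do raises bot.MotionError and nothing moves.
- workorder.hand_in(): hands the job in; it is judged then, once.
The state is a dict: "time": time; "qpos": joint angles; "qvel": joint speeds; "effort": joint torques, N m; "position": TCP position; "tool_rot": TCP orientation; "ft_force": force on the tool from outside, world axes, zero at the start; "torque": the same for the moment, N m; "opening": finger opening in mm; "grip_force": force on a finger pad.
Only numpy, scipy, OpenCV 4.12 (cv2) and the standard library are available. Lean on these libraries where they do the work, as an engineer would, in place of code of your own. Each camera call takes 0.05 s, during which the arm holds its last target. There are 200 camera calls.

## Task

The brown ceramic insulator standing on the white junction plate is in the way: stand it upright anywhere inside the shallow blue tray without dropping it, and let go of it. Then grip the orange switch block, lift the white plate straight up off its grey box and finish holding it still and level in the air, about 10 cm above where it lay and right over the box, so that the terminals below can be looked over. Finish while still holding it, and leave the other things on the bench alone.

Things in the scene. Friction and masses are not known exactly. Their poses are not given: they have to be found in the camera images.
- insulator_center (a point): Brown ribbed ceramic insulator, an upright cylinder 32 mm in diameter, 48 mm tall, about 80 g, loose. It stands on the white plate close beside the orange block, on the plate's +y side, where a finger gripping the block has to go. The point is its centre, half-way up (24 mm above its foot); z is its axis.
- block_center (a point): Orange switch block fixed in the middle of the white junction plate, one loose piece with it. The block is 60 mm along its x, 36 mm along its y, 44 mm tall; a toggle stub stands 13 mm above its top. The point is the block's centre, half-way up: 22 mm above the plate's top face, 70 mm above the bench as the plate lies. Axes are those of the plate, z up.
- plate: White junction plate with the orange block, about 250 g in all, balanced about the block. The plate is 150 mm (x) by 130 mm (y) by 8 mm; origin at the centre of its underside. It rests on the grey box's rim, top face 48 mm above the bench, located by lips that reach 6 mm down inside the box with 3 mm of play: it lifts straight off.
- insulator: The brown insulator; origin at the centre of its foot.
- wallbox: Grey plastic wall box fixed to the bench under the white plate, open on top, 136 x 116 mm and 40 mm tall, with terminals inside. Origin at the centre of its underside on the bench.
- tray: Shallow blue open tray fixed to the bench, empty: outside 180 mm (x) by 150 mm (y) by 22 mm tall, walls and floor 5 mm thick, so its inner floor lies 5 mm above the bench. Origin at the centre of its underside.
- tap: Bystander: chrome cross-shaped tap handle, 70 mm across, 36 mm tall, loose. Origin at the centre of its underside.
- key: Bystander: small brass radiator key lying on the bench, 63 mm long, 12 mm thick, loose. Origin on its underside near the grip end.
- driver: Bystander: screwdriver lying on the bench, loose.
- jar: Bystander: small glass jar, 56 mm in diameter, 65 mm tall, loose. Origin at the centre of its underside.
- thermo_cover (a joint): Bystander: hinged cover of the grey thermostat box (90 x 120 x 46 mm, fixed to the bench beyond the box and tray; a black knob on the cover reaches about 85 mm above the bench); 0 is closed, grows in rad as it opens; stays closed.
Not all that is in view belongs to the job. There is more than one size of the insulator; the job needs the smaller.

How it is judged:
By the outcome, as a careful person would: the job done as asked, in the order asked, and still so for the second after the job is handed in, while the arm keeps its last pose, push and grip.
It also fails if it takes over 54 s, if anything falls off the work surface, if the arm or the gripper's body presses on something with over 40 N, if the wrist force passes 120 N, or if a joint passes its speed limit or range.

## Working session

There is one attempt and no reset: what is moved stays moved. The work goes in short steps, each a Python script; the robot and the scene stay as the last script left them, time stands still between calls to the robot, and variables do not carry over. Pictures are saved under pics/ and viewed, at most 10 in all, crops included, and the job is handed in when it is done.

```bash
ls; mkdir -p pics
cat > h.py <<'E'
import numpy as np, cv2
from rig import bot, monitor, viewer, workorder
def snap(cam,name):
    d=viewer.capture(cam); np.savez(f"pics/{name}.npz",**d)
    cv2.imwrite(f"pics/{name}.png",d["color"][:,:,::-1]); return d
def cloud(d):
    z=d["range_z"].astype(float); v,u=np.indices(z.shape)
    K=np.array(d["K"]); P=np.stack([(u-K[0,2])/K[0,0]*z,(v-K[1,2])/K[1,1]*z,z],-1)
    X=(P-np.array(d["t"]))@np.array(d["R"]); X[z==0]=np.nan; return X
E
python3 - <<'E'
from h import *
for c in ("top","side"):
    d=snap(c,c+"0"); print(c,d["K"],-np.array(d["R"]).T@d["t"])
s=monitor.read_state();print(s)
a=cv2.imread("pics/top0.png");b=cv2.imread("pics/side0.png")
E
```

```text
pics
top [[472.67152811   0.         272.13140782]
 [  0.         472.67152811 207.52178359]
 [  0.           0.           1.        ]] [ 483.17602075    7.5721471  1287.70038839]
side [[463.39083177   0.         281.47258224]
 [  0.         463.39083177 208.36233359]
 [  0.           0.           1.        ]] [ 107.14052116 -737.93595753  959.82520411]
{'time': 0.1, 'qpos': array([ 1.18812451e+00,  2.64680412e-01,  1.60521963e+00,  6.76089048e-05,
        1.27370622e+00, -3.68923344e-02]), 'qvel': array([ 2.18384435e-04, -2.30148999e-03, -3.14620673e-03,  8.78737221e-05,
       -4.89636096e-04,  3.23367534e-04]), 'effort': array([-8.79934269e-04, -5.16710222e+01, -3.68587804e+01, -9.05088041e-05,
        6.42567000e-03,  8.34669805e-06]), 'position': array([228.51026884, 634.45215811, 230.09439392]), 'tool_rot': array([-3.13958280e+00, -1.38832823e-04,  2.79579318e+00]), 'ft_force': array([-0.53142789, -0.51422197, -0.43410388]), 'torque': array([0.06875583, 0.01849554, 0.00562348]), 'grip_force': 0.0, 'opening': 85.38692946702685}
```

View pics/top0.png

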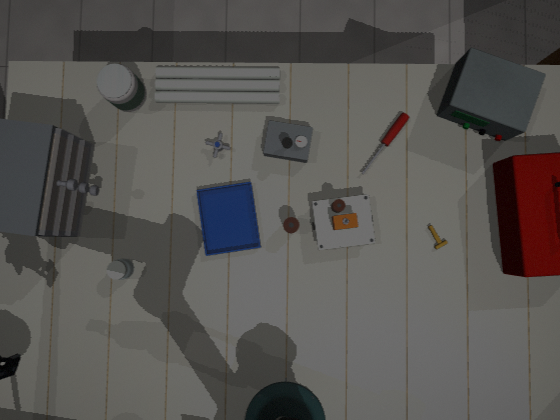

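View pics/side0.png

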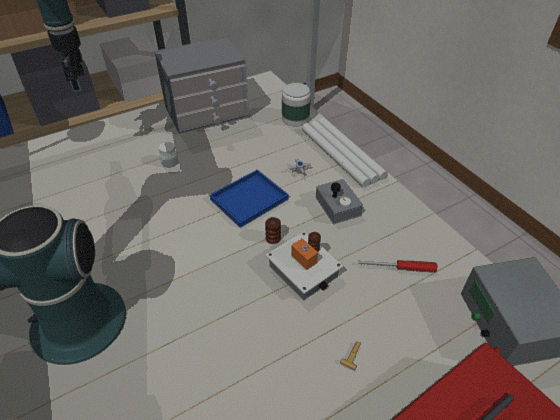

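Top view: the plate is at about (343,221), with the orange block at (345,222) and the small insulator touching its upper side at (338,206). The larger insulator stands on the bench at (291,225), and the tray is at (228,218). The side view agrees: block (305,254), small insulator (314,241), large one (273,230).

```bash
cat >> h.py <<'E'
def rect(p):
    (c,wh,a)=cv2.minAreaRect(p[:,:2].astype(np.float32)); return np.round(c,1),np.round(wh,1),round(a,1)
def analyse(d,box=None):
    X=cloud(d); hsv=cv2.cvtColor(d["color"],cv2.COLOR_RGB2HSV); H,S,V=[hsv[...,i].astype(int) for i in range(3)]
    z=X[...,2]; ok=~np.isnan(z)
    roi=ok&(X[...,0]>250)&(X[...,0]<750)&(X[...,1]>-400)&(X[...,1]<300)
    out={}
    for n,m in dict(orange=(H>5)&(H<20)&(S>170)&(V>110),brown=((H<12)|(H>170))&(S>70)&(V<110)&(z>15),blue=(H>105)&(H<130)&(S>150)).items():
        k,l,st,_=cv2.connectedComponentsWithStats((m&roi).astype(np.uint8))
        for i in range(1,k):
            if st[i,4]<25: continue
            p=X[l==i]; zt=np.percentile(p[:,2],95); t=p[p[:,2]>zt-8]
            print(n,st[i],"ztop",round(zt,1),"median top",np.round(np.median(t,0),1),"rect",rect(t))
    m=roi&(S<60)&(z>38)&(z<56); k,l,st,_=cv2.connectedComponentsWithStats(m.astype(np.uint8))
    for i in range(1,k):
        if st[i,4]>400: p=X[l==i]; print("plate?",st[i],np.round(np.median(p,0),1),rect(p))
E
python3 - <<'E'
from h import *
for c in ("top0","side0"):
    print(c); analyse(np.load(f"pics/{c}.npz"))
E
```

```text
top0
orange [334 214  23  15 188] ztop 96.0 median top [ 531.7 -147.1   92.1] rect (array([ 532. , -143.2]), array([33.3, 55.4]), 7.3)
brown [332 199  13  13 121] ztop 99.7 median top [ 571.8 -126.3   96.1] rect (array([ 572. , -125.6]), array([30.8, 27.6]), 2.3)
brown [284 217  15  16 170] ztop 66.9 median top [522.9  -7.1  63.3] rect (array([521.9,  -7. ]), array([39. , 36.3]), 0.8)
blue [ 197  182   63   73 3460] ztop 22.1 median top [528.8 184.   22.2] rect (array([537.8, 162.3]), array([178.2, 148.4]), 9.5)
plate? [264 139  47  22 707] [722.7   0.8  46.8] (array([726.7,   6.6]), array([120.9,  55.1]), 85.5)
plate? [ 312  194   64   56 2334] [ 524.8 -147.9   48. ] (array([ 532.2, -144.3]), array([130.1, 150.6]), 7.9)
side0
orange [292 239  25  22 222] ztop 94.7 median top [ 527.6 -150.5   91.7] rect (array([ 531.1, -145.3]), array([36.2, 59.5]), 5.3)
brown [265 217  16  23 256] ztop 65.7 median top [519.1  -9.9  63.1] rect (array([520.3,  -8.2]), array([42.2, 40.7]), 15.0)
brown [308 232  13  20 149] ztop 97.9 median top [ 569.9 -128.6   95.7] rect (array([ 572. , -126.3]), array([31.9, 27.1]), 56.8)
brown [292 246   9  16  41] ztop 86.3 median top [ 511.5 -133.7   84.6] rect (array([ 512.2, -133.8]), array([ 2.2, 26.8]), 7.2)
brown [307 256  11  13  62] ztop 87.0 median top [ 531.2 -173.8   85.4] rect (array([ 532.5, -173.1]), array([27.7,  2.3]), 12.5)
blue [ 210  170   78   57 2334] ztop 21.6 median top [521.5 136.7  19.5] rect (array([535.8, 160.6]), array([180.8, 151.4]), 9.8)
plate? [316 183  38  32 528] [721.5  -7.2  46.6] (array([727.7,   7.5]), array([124.8,  60.2]), 82.8)
plate? [ 266  231   77   63 1874] [ 511.2 -167.8   47.9] (array([ 531.5, -143.6]), array([133.2, 153.1]), 8.6)
```

Both views agree to about 2 mm. The heights match the text too: plate 48, block top about 92, insulator top about 96. The plate's y axis is about 8° from world x. I'll retract first to stay clear of the drawer unit, then look from close above the insulator.

Run:
```python
from h import *
y=np.deg2rad(8.2)
bot.move_linear([300,330,330],feed=350)
bot.reach([560,-130,260],[np.pi,0,y])
d=snap("wrist","w1"); print(-np.array(d["R"]).T@d["t"]); analyse(d); s=monitor.read_state(); print(s["time"],s["position"],s["tool_rot"],s["qpos"])
```

```text
[ 643.30684937 -118.00452033  402.77729949]
orange [261 211  14  11  64] ztop 93.4 median top [ 530.2 -121.5   92.1] rect (array([ 530.6, -124. ]), array([11.2, 14.1]), 8.7)
brown [412  22  11  13  56] ztop 23.4 median top [ 745.2 -258.6   19.2] rect (array([ 745.2, -258.9]), array([17. ,  1.7]), 56.7)
brown [151 184  45  34 950] ztop 64.7 median top [522.8  -9.4  63.6] rect (array([521.9,  -8.7]), array([39.6, 40.5]), 25.6)
brown [260 190  52  11 411] ztop 96.1 median top [ 558.2 -126.7   96. ] rect (array([ 556.6, -139.2]), array([13.2, 51.4]), 8.4)
blue [    0    84   123   144 12857] ztop 21.3 median top [472.1 143.9  21.2] rect (array([537.7, 159.8]), array([176.6, 149.1]), 9.8)
plate? [ 103    0  127   46 3310] [714.3 -12.6  46.5] (array([706.7,   3.7]), array([ 40.4, 125.5]), 9.0)
plate? [ 222  150  129  103 9471] [ 542.9 -149.6   48.2] (array([ 532.6, -144.5]), array([129.7, 150.1]), 8.3)
3.1667 [ 560.24057698 -128.91668354  260.12797777] [-3.14135986e+00 -2.49837940e-04  1.45036976e-01] [-2.69689128e-01  5.81351267e-02  1.78767922e+00  3.25987278e-04
  1.29564346e+00  1.15598165e+00]
```

View pics/w1.png

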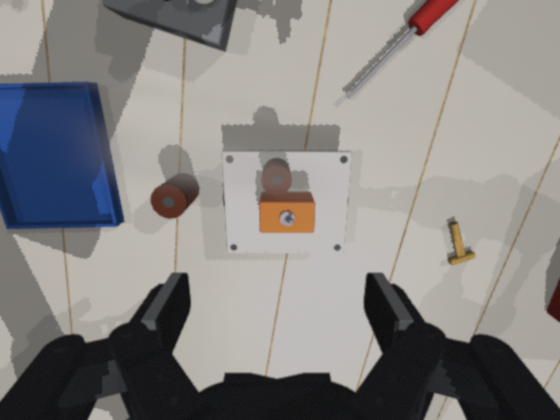

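The small insulator's top shows at about (277,175), just above the orange block at (287,212). The plate rectangle gives (532.6,-144.5) at 8.3°. Next I'll refine the insulator's centre from the near depth image.

Run:
```python
from h import *
for n in("w1","top0","side0"):
    d=np.load(f"pics/{n}.npz");X=cloud(d);hsv=cv2.cvtColor(d["color"],cv2.COLOR_RGB2HSV).astype(int)
    m=(X[...,2]>88)&(X[...,2]<110)&(np.hypot(X[...,0]-572,X[...,1]+126)<32)&~((hsv[...,1]>165)&(hsv[...,2]>110))
    p=X[m]; y=np.deg2rad(8.3); R=np.array([[np.sin(y),-np.cos(y)],[np.cos(y),np.sin(y)]])
    q=(p[:,:2]-[532.3,-144.3])@R.T
    print(n,len(p),np.median(p[:,2]),cv2.minEnclosingCircle(p[:,:2].astype(np.float32)),"plate xy range",np.percentile(q,[2,98],axis=0))
```

```text
w1 874 96.05851703260959 ((563.5068969726562, -128.1039581298828), 24.707477569580078) plate xy range [[-25.77184887  14.93901743]
 [  3.53401436  57.0243387 ]]
top0 144 95.64557210079082 ((563.2367553710938, -127.21026611328125), 24.580364227294922) plate xy range [[-26.59487861  14.43460556]
 [  3.11601258  56.58370345]]
side0 126 95.65597712820986 ((563.01123046875, -128.0711212158203), 24.177013397216797) plate xy range [[-26.85744259  15.46417799]
 [  2.65675689  55.19981081]]
```

Run:
```python
from h import *
y=np.deg2rad(8.3)
bot.move_linear([571.5,-127,160],[np.pi,0,y],feed=200)
print(bot.move_linear([571.5,-127,55],feed=90,force_limit=8))
bot.close(); s=monitor.read_state(); print(s["opening"],s["grip_force"],s["position"],s["ft_force"])
bot.move_linear([571.5,-127,85],feed=60); bot.move_linear([571.5,-127,180],feed=150)
s=monitor.read_state(); print(s["opening"],s["grip_force"],s["position"],s["time"])
d=snap("wrist","w2"); analyse(d)
```

```text
False
30.845924133166413 59.27443027496338 [ 571.92960817 -127.13303348   55.49292511] [-0.25827896  0.52869882  1.53249081]
30.252511874620794 59.28859233856201 [ 570.70343333 -126.78526418  178.88064675] 7.1083
orange [257 241   7   7  30] ztop 172.9 median top [ 582.3 -116.2  172.4] rect (array([ 582.5, -116.5]), array([0.4, 2.4]), 29.0)
orange [292 241  33   7 156] ztop 93.0 median top [ 551.3 -156.6   91.5] rect (array([ 561.3, -146. ]), array([50.6, 20.9]), 47.8)
brown [451  12  13  16  95] ztop 23.3 median top [ 745.5 -258.5   19.3] rect (array([ 745.4, -259. ]), array([15.2,  1.9]), 55.9)
brown [ 119  203   59   55 2074] ztop 64.5 median top [525.  -10.3  63.5] rect (array([522.1,  -8.6]), array([39.7, 41.3]), 40.9)
brown [ 238  226   86  128 7186] ztop 220.3 median top [ 575.2 -126.9  219.5] rect (array([ 571.9, -127.8]), array([33.1, 32.5]), 3.6)
blue [    0    89    92   174 10878] ztop 21.9 median top [500.1  88.5  21.2] rect (array([542.4, 132.3]), array([177. ,  96.5]), 8.4)
plate? [  81    0  132   41 2800] [708.  -23.5  46.4] (array([702.5,  -5. ]), array([ 28.2, 102.4]), 8.6)
plate? [  208   174   164   123 12097] [ 561.9 -144.2   48.2] (array([ 533.1, -144.6]), array([129.2, 150.4]), 8.0)
```

View pics/w2.png

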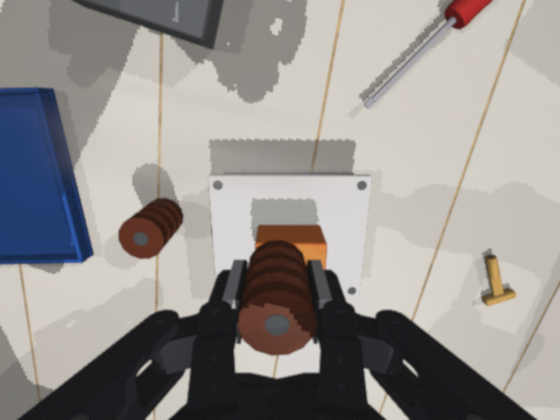

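The insulator is upright in the fingers, at (278,295) in the image. Its top is 41 mm above the TCP, so its foot is about 7 mm below it. Next I'll place it in the middle of the tray.

Run:
```python
from h import *
bot.move_linear([537,161,180],feed=200)
bot.move_linear([537,161,28],feed=100)
print(bot.move_linear([537,161,9],feed=15,force_limit=3)); s=monitor.read_state(); print(s["position"],s["ft_force"])
bot.open_jaws(); bot.dwell(.2)
bot.move_linear([537,161,80],feed=60); bot.move_linear([537,161,180],feed=200)
s=monitor.read_state(); print(s["time"],s["opening"])
d=snap("top","t3"); d=snap("side","s3"); analyse(d)
```

```text
True
[536.8211311  160.93442828  12.43236891] [-0.42834008 -0.13651726  3.92351156]
14.1 85.5683984545017
orange [293 239  24  25 240] ztop 94.5 median top [ 527.3 -149.    91.8] rect (array([ 530.7, -144.1]), array([35. , 59.6]), 7.7)
brown [244 184  10  17 131] ztop 55.6 median top [535.  158.1  52.2] rect (array([536.1, 159.2]), array([31.4, 26.2]), 62.3)
brown [266 217  15  23 255] ztop 65.1 median top [519.1 -10.4  63.2] rect (array([519.8,  -9.7]), array([39.4, 39.3]), 25.2)
brown [307 254  11  15  62] ztop 88.3 median top [ 535.4 -172.3   83.6] rect (array([ 537.2, -172.8]), array([30.9,  2.5]), 10.6)
blue [ 210  171   78   56 2069] ztop 21.7 median top [523.1 137.6  19.6] rect (array([535.5, 160.7]), array([180.4, 152.4]), 9.7)
plate? [316 183  37  32 529] [722.3  -6.9  46.5] (array([729.1,   6.2]), array([125.,  58.]), 82.0)
plate? [ 266  231   77   63 1974] [ 514.2 -164.1   48. ] (array([ 530.8, -143.7]), array([132.3, 153. ]), 8.9)
```

View pics/s3.png

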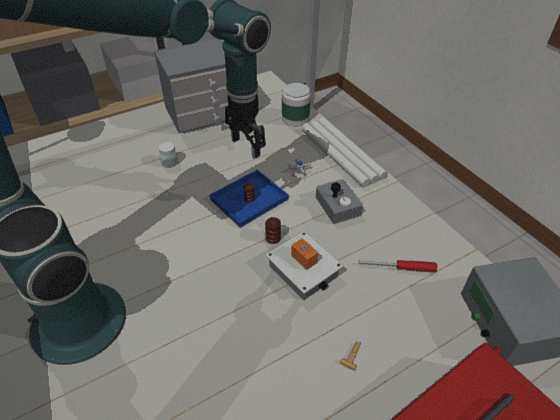

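The insulator stands upright in the tray at (249,192), with its top at about 53 mm as expected. Next is the block: I'll hover with the fingers along the plate's y axis and re-check from near.

Run:
```python
from h import *
o=[np.pi,0,np.deg2rad(98.2)]
bot.reach([532.2,-144.3,200],o)
d=snap("wrist","w4"); analyse(d)
X=cloud(d); m=(abs(X[...,2]-92)<3)&(np.hypot(X[...,0]-532,X[...,1]+144)<45); print("block top",rect(X[m]),np.median(X[m],0))
s=monitor.read_state(); print(s["time"],s["position"],s["tool_rot"])
```

```text
orange [259 202  38  37 959] ztop 93.0 median top [ 534.6 -159.7   92. ] rect (array([ 534. , -155.2]), array([32.9, 34.1]), 7.1)
brown [ 264    8   50   64 2228] ztop 64.8 median top [521.3  -8.3  63.5] rect (array([521.5,  -8.4]), array([39.7, 41.1]), 7.5)
brown [428 295  13  10  66] ztop 22.9 median top [ 745.4 -258.3   19.2] rect (array([ 745. , -258.3]), array([16.9,  3.1]), 57.5)
brown [465 334  19  10  42] ztop 261.8 median top [ 595.3 -123.8  259.6] rect (array([ 594.8, -125. ]), array([6.3, 6.3]), 65.3)
plate? [ 461    0   99  139 7545] [722.7  -5.4  46.5] (array([7.29e+02, 2.00e-01]), array([108.4,  57.8]), 81.8)
plate? [  207   117   141   145 15741] [ 528.6 -127.3   48. ] (array([ 531.8, -144.6]), array([130.4, 149. ]), 8.2)
block top (array([ 531.8, -144.5]), array([36. , 60.5]), 8.3) [ 531.21988445 -140.86037817   91.99501988]
16.0917 [ 532.205506   -143.85736254  199.74104658] [-3.14127028e+00 -3.21300061e-04  1.71411196e+00]
```

View pics/w4.png

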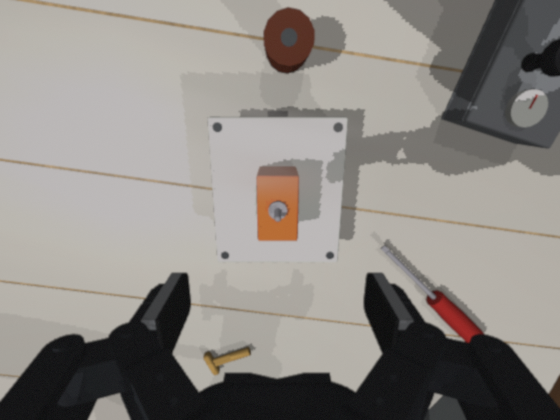

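The block (278,208) lies square between the fingers, and its top measures (531.8,-144.5) at 8.3°, 36 × 60.5 mm. The path is clear, so I'll grip it and lift a little.

Run:
```python
from h import *
o=[np.pi,0,np.deg2rad(98.3)]
P=[532,-144.5]
bot.move_linear(P+[110],o,feed=120)
print(bot.move_linear(P+[54],feed=60,force_limit=8))
bot.close(); bot.dwell(.2); s=monitor.read_state(); print(s["opening"],s["grip_force"],s["position"],s["ft_force"]); z0=s["position"][2]
bot.move_linear(P+[74],feed=30)
s=monitor.read_state(); print(s["opening"],s["position"],s["ft_force"],s["torque"])
bot.move_linear(P+[155],feed=50); bot.dwell(.5)
s=monitor.read_state(); print(s["opening"],s["grip_force"],s["position"],s["tool_rot"],s["ft_force"],s["time"])
d=snap("side","s5")
for c in("side","wrist","top"):
    d=snap(c,c+"6"); X=cloud(d); S=cv2.cvtColor(d["color"],cv2.COLOR_RGB2HSV)[...,1]
    m=(S<60)&(abs(X[...,2]-148)<12)&(abs(X[...,0]-532)<85)&(abs(X[...,1]+144)<90)
    p=X[m]; 
    for _ in range(4):
        A=np.c_[p[:,:2]-P,np.ones(len(p))]; k=np.linalg.lstsq(A,p[:,2],rcond=None)[0]; r=abs(A@k-p[:,2]); p=p[r<max(2*r.std(),1)]
    print(c,len(p),"plane",k,rect(p))
```

```text
False
34.91151189955469 61.022822856903076 [ 532.51806872 -144.65550103   54.47762889] [0.64765211 0.46095847 3.98313696]
35.5087964010818 [ 531.88554421 -144.46128985   73.95718241] [ 0.16389528 -0.1505671  -2.27334377] [ 0.04323728 -0.02127774  0.02219481]
35.157935602861194 60.41930794715881 [ 532.01014339 -144.50264082  155.00068461] [3.14157092e+00 3.57839396e-05 1.71568166e+00] [ 0.42676521 -0.07934603 -2.40443336] 21.875
side 855 plane [4.60684484e-04 9.97431252e-04 1.48543631e+02] (array([ 530.4, -144.8]), array([129.7, 148.9]), 8.2)
wrist 32097 plane [-1.61609477e-03  5.01578726e-04  1.48654312e+02] (array([ 531.4, -144.5]), array([129. , 149.7]), 8.2)
top 398 plane [-2.95797333e-03  1.51330353e-04  1.48485115e+02] (array([ 531.3, -141.7]), array([129.7, 145.2]), 8.2)
```

View pics/s5.png

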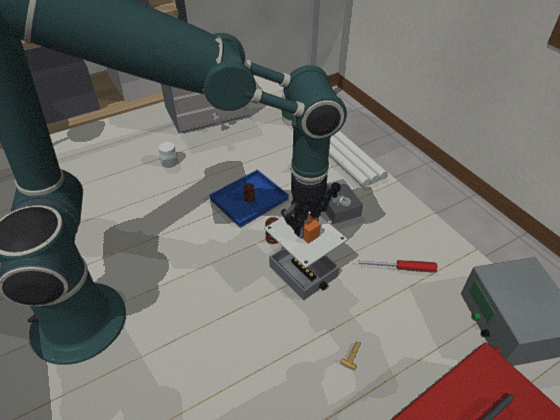

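The plate is held level, tilted less than 0.2°. Its top is at 148.6 mm, 100.6 mm above where it lay, and it is directly over the open box. The insulator is standing in the tray at (249,192), and the other items look undisturbed. Handing in.

```bash
python3 -c "
from rig import workorder; print(workorder.hand_in())"
```

```text
the job is handed in; nothing more can be done
None
```

The job is handed in: the small insulator stands upright and released in the blue tray, and the arm is holding the plate level by the orange block, about 100 mm above where it lay and directly over its box.

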